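Stir the potatoes, then hold the paddle flush on the sloping drip board

ROBOT

A 6-joint arm with a two-finger parallel gripper is mounted at the origin on a cart in front of the work surface, level with it; the furniture and walls round the work are solid. World frame = base frame: x ahead of the robot, y to its left, z up, the work surface at z = 0. Lengths are in m, angles in rad, forces in N, time in s.
With the tool pointing down it reaches from about 0.35 to 0.875 m from the base axis. Payload 4.2 kg.
Tool frame: the origin (TCP) lies between the finger pads; the fingertips stand 14 mm ahead of it and the grasp point (between the pads) lies 5 mm behind it; z points along the fingers, y is the direction in which the jaws open and shut (so a half turn about z gives the same grasp; the last joint's range is limited). The gripper opens to 87 mm and grips with 3 to 60 N. Pads are 19 mm wide; open, the fingers measure 117 mm over their backs; the gripper's body (75 mm by 190 mm) begins 51 mm behind the grasp point.
Start: joints at [-0.866, 0.385, 0.008, 0, -1.194, -0.259], TCP at [0.269, -0.564, 0.237] pointing down, gripper open.
Joint ranges: [-3.14, 3.14], [-1.21, 2.06], [-1.07, 1.41], [-3.16, 2.05], [-2.99, -0.16], [-3.1, 3.1]. Speed limits (rad/s): [2.79, 2.79, 3.14, 3.14, 3.14, 3.14].

INTERFACE

Orientations are given as a 3x3 rotation matrix whose columns are the frame's x, y, z axes.
In Python, from cell import env gives the robot as it stands. The module is installed in compiled form; this text tells all that it offers.
- The arm moves only by the tool apply_moves, never from a script. Its argument "series" is a list of rows, each a list of 2 entries, a list of its own where there are three numbers: the shift along the tool's x, y, z in mm, then the turn, a rotation vector about the tool's x, y, z in rad. In form: [[[dx, dy, dz], [rx, ry, rz]], ...]. A call has exactly 5 rows; each row is the pose to reach, as a shift and turn from the pose commanded when the call began, along the tool's axes at that moment; what a row does not reach only later rows make up. A row lasts 1/8 s, in which the tool goes at most 62.5 mm and 10.7 degrees, less where a joint would pass 70% of its speed; a pose out of reach is approached as far as the arm can. A call with a gripper value outside its range is refused whole. "jaw" is the opening, from 0 (shut) to 1 (fully open), set as the call begins (left out, the last holds). The fingers move at their own pace and stop on an object; the grip force is fixed at half the most. Time passes only in rows, so rows that repeat a pose let the fingers close, or fill a call up. It gives the time, the measured TCP pose, the force and the opening at its end, in the units of the state.
- env.read_state(): the state, without advancing time (a new reading comes with each control period).
- env.camera(name): name is "side" or "top" or "wrist"; returns (picture, depth): 384x512x3 uint8, red, green, blue; 384x512 float32, m along the optical axis (not along the pixel's ray), 0 where there is no reading.
- env.camera_params(name): a dict with "fx", "fy", "cx", "cy" (pixels), "D" ([k1, k2, p1, p2, k3] as OpenCV has them; the pictures are not rectified), "T" (4x4, takes a point from camera to world coordinates); the wrist camera has in their place "T_tool_cam" (4x4, takes a point from camera to tool coordinates, whose origin is the TCP and whose axes are the flange's). Camera axes: x right, y down, z forward; pixel columns grow to the right and rows downward; lengths in m; the calibration is good to about 2 mm. A picture is of the moment at which its call begins: read the wrist's pose just before it. camera_params takes no time and is no camera call.
- env.job_done(): hands the job in, once; it reports no verdict.
The state is a dict: "t": time; "joint_positions": joint angles; "qd": joint speeds; "tau": joint torques, N m; "tcp_pos": TCP position; "eef_rot": TCP orientation; "force": force on the tool from outside, world axes, zero at the start; "ft_torque": the same for the moment, N m; "width": finger opening in m.
Only numpy, scipy, OpenCV 4.12 (cv2) and the standard library are available. Lean on these libraries where they do the work, as an engineer would, in place of code of your own. Each camera call takes 0.05 s, during which the arm holds its last target. There are 200 camera calls.

TASK

Take the wooden paddle out of its holder and stir the potatoes in the pan with it until nearly all of them have clearly changed place, keeping them in the pan. Then lay the flat of its blade flush on the middle of the front face of the sloping drip board, handle pointing up the slope, and keep holding it there with a light press so it can drip off, without pushing the board out of its slope or disturbing the shaker, jar and tin near by. The job finishes while you still hold the paddle there: do not let go.

Things in the scene. Friction and masses are not known exactly. Their poses are not given: they have to be found in the camera images.
- pan: round shallow steel pan on a dark trivet ring, both fixed. Origin: centre of the ring's underside, on the range; z up. Inner floor 42 mm above the origin, 84 mm inner radius at the floor and 90 mm at the rim, rim 91 mm high; two low loop handles along its own +x and -x, reaching 127 mm from the centre.
- paddle: flat wooden paddle, 10 mm thick throughout, 220 mm long, 70 to 120 g; starts upright, blade down, in the holder's slot. Origin: centre of the blade's lower end; z up the handle, y across the width, x normal to the flats (at x = -5 and 5 mm). Blade 46 mm wide to z = 80 mm, shoulder 34 mm to 94, handle 22 mm (along y) to 220. Gripped across the 22 mm it can swivel about that line when the blade is pushed.
- paddle_blade (a point): centre of the paddle's blade, 40 mm up from its lower end, in the middle of its thickness; axes as the paddle's
- paddle_grip (a point): point on the paddle's handle fit for gripping, 180 mm up from its lower end (40 mm below its top); axes as the paddle's
- holder: white ceramic block with one slot, fixed: 46 mm (x) by 78 mm (y) by 60 mm high. Slot 13.5 mm (x) by 50 mm (y), 50 mm deep, open at the top. Origin: centre of the underside.
- drip_stand: steel foot of the drip board, fixed: on 32 mm legs a tray 150 mm (x) by 130 mm (y) whose rim is 48 mm up in front (-x side) and two dark cheeks 90 mm high at y = -58.5 and +58.5 mm, x = -20 to +40 mm. Origin: under its centre, on the range. Its -x side is the front.
- drip_board: plain steel board 100 mm wide, 155 mm tall, 8 mm thick. Origin: on its hinge, 58 mm above the range; y along the hinge, z up the board (metal from z = 5 to 160 mm), -x out of its front. It leans back from upright (top towards the stand's +x) by 10 to 30 degrees, different each time; the hinge is stiff: light pushes do not shift it, strong or long ones slowly do.
- board_face (a point): centre of the drip board's front face, 82.5 mm up from the hinge line; axes as the board's: -x points out of the face (towards the robot and up), y across, z up the slope
- potato0: one of five alike small potatoes lying in the pan, egg-shaped, 36 mm long, 28 mm thick, 20 g. Origin: its centre; own x is its long axis
- potato1: one of five alike small potatoes lying in the pan, egg-shaped, 36 mm long, 28 mm thick, 20 g. Origin: its centre; own x is its long axis
- potato2: one of five alike small potatoes lying in the pan, egg-shaped, 36 mm long, 28 mm thick, 20 g. Origin: its centre; own x is its long axis
- potato3: one of five alike small potatoes lying in the pan, egg-shaped, 36 mm long, 28 mm thick, 20 g. Origin: its centre; own x is its long axis
- potato4: one of five alike small potatoes lying in the pan, egg-shaped, 36 mm long, 28 mm thick, 20 g. Origin: its centre; own x is its long axis
- salt_shaker: bystander: glass shaker with a pale cap, 44 mm across, 90 mm tall; origin centre of underside
- jam_jar: bystander: glass jar with a lid, 65 mm across, 97 mm tall; origin centre of underside
- cocoa_tin: bystander: small tin, 58 mm across, 72 mm tall; origin centre of underside

How it is judged:
By the outcome, as a careful person would: the job done as asked, in the order asked, and still so for the second after the job is handed in, while the arm keeps its last pose, push and grip.
It also fails if it takes over 67 s, if anything falls off the work surface, if the arm or the gripper's body presses on something with over 40 N, if the wrist force passes 120 N, or if a joint passes its speed limit or range.

## Working session

There is one attempt and no reset: what is moved stays moved. The work goes in short steps, Python scripts to look and compute and a tool call to move; the robot and the scene stay as the last step left them, time stands still between calls to the robot, and variables do not carry over. Pictures are saved under pics/ and viewed, about 8 in all and at most 12, crops included, and the job is handed in when it is done.

Besides the shell and the picture viewer there is one more tool, called after "Request:" by a JSON object that holds its "method" and its "body", one argument or row to a line. apply_moves: Moves the arm, as the interface text tells. Its arguments: {"type":"object","properties":{"series":{"type":"array"},"jaw":{"type":"number"}},"required":["series"]}

```bash
mkdir -p pics
cat > h.py <<'E'
import numpy as np, cv2
from cell import env
def snap(n):
    s=env.read_state(); im,d=env.camera(n); p=env.camera_params(n)
    if 'T' in p: T=np.array(p['T'])
    else:
        W=np.eye(4); W[:3,:3]=s['eef_rot']; W[:3,3]=s['tcp_pos']; T=W@np.array(p['T_tool_cam'])
    K=np.array([[p['fx'],0,p['cx']],[0,p['fy'],p['cy']],[0,0,1]]);D=np.array(p['D'])
    return im,d,K,D,T
def cloud(d,K,D,T):
    h,w=d.shape; v,u=np.mgrid[:h,:w]
    n=cv2.undistortPoints(np.stack([u,v],-1).reshape(-1,1,2).astype(np.float32),K,D).reshape(h,w,2)
    P=np.concatenate([n*d[...,None],d[...,None]],-1)
    X=P@T[:3,:3].T+T[:3,3]; X[d==0]=np.nan
    return X
E
python3 - <<'E'
from h import *
for n in ('top','side'):
    im,d,K,D,T=snap(n); np.savez(n+'0.npz',im=im,d=d,K=K,D=D,T=T)
    print(n,T.round(3).tolist(),K[0,0],(d>0).mean())
    cv2.imwrite(f'pics/{n}0.png',cv2.resize(im[...,::-1],(800,600)))
s=env.read_state(); print(s['t'],s['eef_rot'],s['force'],s['width'])
E
```

```text
top [[0.018, -0.992, 0.126, 0.462], [-0.999, -0.022, -0.025, -0.17], [0.027, -0.126, -0.992, 1.253], [0.0, 0.0, 0.0, 1.0]] 496.3578144831725 0.9962972005208334
side [[-0.982, -0.124, 0.14, 0.437], [-0.186, 0.56, -0.808, 0.621], [0.022, -0.819, -0.573, 0.692], [0.0, 0.0, 0.0, 1.0]] 482.50254032543774 0.9960123697916666
0.1 [[-9.02344316e-01 -4.31014981e-01 -9.06726384e-04]
 [-4.31015926e-01  9.02342732e-01  1.69279937e-03]
 [ 8.85560725e-05  1.91830141e-03 -9.99998156e-01]] [ 0.2632363  -0.82142773 -0.40618411] 0.08716860990994205
```

View pics/top0.png

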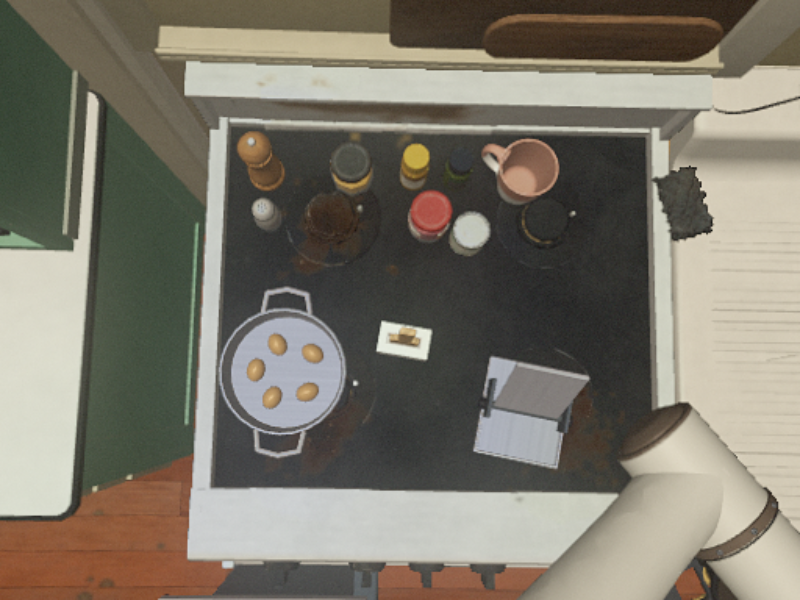

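View pics/side0.png

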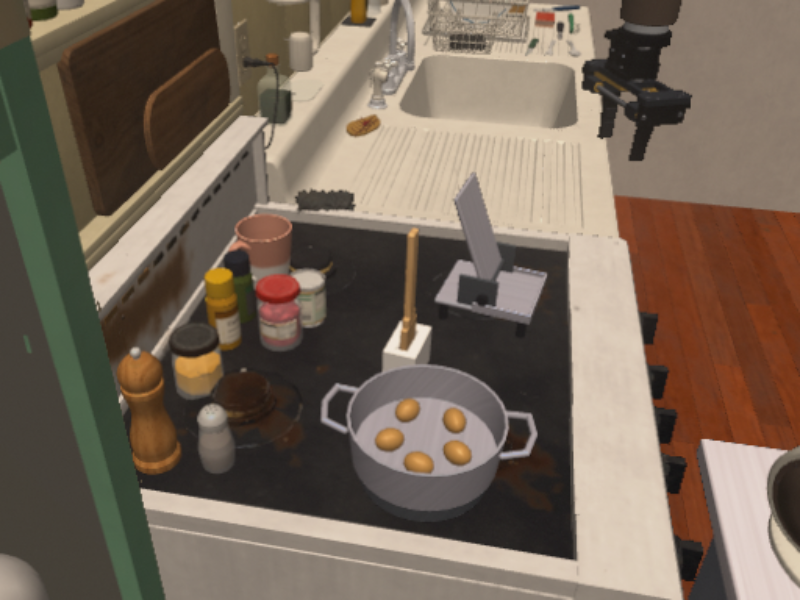

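The top view shows the pan at (283,370), the potatoes in it, the holder with paddle at (404,340), and the drip stand and board at (525,410). The bystanders are up at the back. The side view agrees.

Run:
```python
from h import *
L={n:np.load(n+'0.npz') for n in('top','side')}
C={n:cloud(*(L[n][k] for k in('d','K','D','T'))) for n in L}
def rect(P):
    r=cv2.minAreaRect((P[:,:2]*1000).astype(np.float32)); return np.round(r[0],1),np.round(r[1],1),round(r[2],1)
for n in L:
    X=C[n]; im=L[n]['im'].astype(int); hsv=cv2.cvtColor(L[n]['im'],cv2.COLOR_RGB2HSV)
    s=.64
    ok=~np.isnan(X[...,0]); x,y,z=X[...,0],X[...,1],X[...,2]
    g=ok&(abs(z)<.03)&(x>.3)&(x<.6)&(y>-.25)&(y<.2); print(n,'range z med',np.median(z[g&(hsv[...,2]<60)]))
    # potatoes
    m=((hsv[...,0]>8)&(hsv[...,0]<25)&(hsv[...,1]>110)&(hsv[...,2]>80)&ok&(z>.03)&(z<.1)).astype(np.uint8)
    k,lab,st,ce=cv2.connectedComponentsWithStats(m)
    for i in range(1,k):
        if st[i,4]>40:
            P=X[lab==i]; print(' orange',ce[i].round(),st[i,4],np.median(P,0).round(3),'zmax',np.nanmax(P[:,2]).round(3))
    # rim/pan
    # holder
    m=(ok&(hsv[...,1]<60)&(hsv[...,2]>150)&(z>.05)&(z<.07)&(abs(y)<.3)&(x>.3)&(x<.75)).astype(np.uint8)
    k,lab,st,ce=cv2.connectedComponentsWithStats(m)
    for i in range(1,k):
        if st[i,4]>60: P=X[lab==i]; print(' white',ce[i].round(),st[i,4],P.mean(0).round(3),rect(P))
    # paddle upper
    a=ok&(hsv[...,0]>5)&(hsv[...,0]<28)&(hsv[...,1]>80)&(z>.09)&(x>.35)&(x<.6)&(y>-.3)&(y<.05)
    P=X[a]
    if len(P)>5:
        print(' paddle',len(P),P.mean(0).round(3),P[:,2].min(),P[:,2].max())
        for lo in(.09,.13,.17,.2,.22):
            q=P[(P[:,2]>lo)&(P[:,2]<lo+.04)]
            if len(q)>5: print('  ',lo,len(q),q.mean(0).round(4),rect(q))
    np.save(n+'X.npy',X)
    for (nm,c) in (('top',None),):
        pass
# pan rim from top
X=C['top'];x,y,z=np.moveaxis(X,-1,0)
m=(z>.084)&(z<.098)&(x>.25)&(x<.6)&(y>-.15)&(y<.3)
P=X[m]; 
(cx,cy),r=cv2.minEnclosingCircle((P[:,:2]*1000).astype(np.float32)); print('pan',len(P),cx,cy,r,rect(P))
A=np.c_[2*P[:,:2],np.ones(len(P))]; b=(P[:,:2]**2).sum(1); w=np.linalg.lstsq(A,b,rcond=None)[0]; print('fit',w[:2],np.sqrt(w[2]+w[0]**2+w[1]**2))
# board: points z .1-.21 region
for n in L:
    X=C[n];x,y,z=np.moveaxis(X,-1,0)
    m=(z>.1)&(z<.25)&(x>.25)&(x<.62)&(y>-.52)&(y<-.24); P=X[m]
    for it in range(6):
        c=P.mean(0);nn=np.linalg.svd(P-c,full_matrices=False)[2][2]; e=(P-c)@nn; P=P[abs(e)<max(.003,2*e.std()) ]
    if nn[0]>0: nn=-nn
    zz=P[:,2]; print(n,'board',len(P),c.round(4),nn.round(4),'resid',e.std().round(5),'tilt',np.degrees(np.arcsin(nn[2])),'yaw',np.degrees(np.arctan2(-nn[1],-nn[0])),zz.max())
    yax=np.cross([0,0,1],-nn);yax/=np.linalg.norm(yax);zax=np.cross(-nn,yax)
    u=(P-c)@yax; v=(P-c)@zax
    r=[np.percentile(u,.5),np.percentile(u,99.5),np.percentile(v,.5),np.percentile(v,99.5)]; print('  ext',np.round(r,4)); 
    top=c+zax*r[3]+yax*(r[0]+r[1])/2; print('  top mid',top.round(4),'face centre',(top-zax*.0775).round(4))
```

```text
top range z med -0.0006412577841019562
 orange [169. 111.] 175 [0.802 0.014 0.055] zmax 0.09
 orange [264. 110.] 79 [ 0.803 -0.216  0.084] zmax 0.1
 orange [226. 117.] 109 [ 0.791 -0.125  0.059] zmax 0.088
 orange [177. 220.] 88 [ 0.536 -0.017  0.065] zmax 0.074
 orange [200. 226.] 92 [ 0.523 -0.071  0.066] zmax 0.073
 orange [163. 236.] 84 [0.497 0.017 0.066] zmax 0.071
 orange [197. 250.] 93 [ 0.466 -0.065  0.066] zmax 0.072
 orange [173. 254.] 88 [ 0.456 -0.01   0.065] zmax 0.071
 white [258. 218.] 446 [ 0.544 -0.207  0.059] (array([ 545.6, -208.1]), array([77.8, 46.2]), 81.5)
 paddle 114 [ 0.544 -0.207  0.174] 0.09102255917115021 0.2326597434365436
   0.09 37 [ 0.544  -0.2059  0.1041] (array([ 544.8, -208.2]), array([41.2,  8.8]), 81.3)
   0.13 14 [ 0.5406 -0.2082  0.1512] (array([ 540.7, -207.9]), array([18.9,  1. ]), 82.3)
   0.17 13 [ 0.5411 -0.2061  0.191 ] (array([ 541.1, -206.9]), array([19.8,  1.1]), 80.1)
   0.2 52 [ 0.5445 -0.208   0.2264] (array([ 545.3, -208.2]), array([19.1,  9.6]), 81.3)
   0.22 46 [ 0.545  -0.2083  0.2285] (array([ 545.4, -208.2]), array([19.1,  9.6
[... 1275 characters left out ...]
([22.3, 10.1]), 79.6)
pan 2342 440.640625 113.42582702636719 244.0460205078125 (array([439.7,  90.1]), array([319.7, 420.2]), 0.1)
fit [0.44873545 0.12091227] 0.18265482323459767
top board 1081 [ 0.477  -0.4011  0.1592] [-0.9124  0.1598  0.3768] resid 0.00096 tilt 22.13524324980933 yaw -9.936154881721876 0.21235482847203446
  ext [-0.0502  0.0496 -0.0632  0.0552]
  top mid [ 0.4975 -0.405   0.2104] face centre [ 0.4687 -0.4     0.1386]
side board 963 [ 0.4664 -0.3992  0.1625] [-0.5108  0.8104  0.2869] resid 0.02219 tilt 16.67406183966361 yaw -57.77520289342719 0.24987658665835427
  ext [-0.244   0.0548 -0.0696  0.0776]
  top mid [ 0.3983 -0.4685  0.2368] face centre [ 0.3864 -0.4497  0.1626]
```

Request:
{"method": "apply_moves", "body": {
  "series": [
    [[0, 0, -55], [0, 0, 0]],
    [[-55, 28, -55], [0, 0, 0]],
    [[-110, 56, -55], [0, 0, 0]],
    [[-165, 84, -55], [0, 0, 0]],
    [[-220, 112, -55], [0, 0, 0]]
  ],
  "jaw": 1
}}

```text
t: 0.72
tcp_pos: [0.4204, -0.3662, 0.2912]
eef_rot: [[-0.902, -0.431, -0.0], [-0.431, 0.902, 0.0], [0.0, 0.001, -1.0]]
force: [1.0, -0.9, -0.1]
width: 0.0872
```

Request:
{"method": "apply_moves", "body": {
  "series": [
    [[-46, 23, 0], [0, 0, 0.15]],
    [[-92, 46, 0], [0, 0, 0.3]],
    [[-138, 69, 0], [0, 0, 0.45]],
    [[-183, 91, 0], [0, 0, 0.597]],
    [[-183, 91, 0], [0, 0, 0.597]]
  ]
}}

```text
t: 1.35
tcp_pos: [0.5471, -0.2043, 0.2905]
eef_rot: [[-0.989, 0.147, -0.001], [0.147, 0.989, 0.001], [0.001, 0.0, -1.0]]
force: [-0.2, 0.4, -0.7]
width: 0.087
```

Run:
```python
from h import *
s=env.read_state(); print(s['t'],s['tcp_pos'],s['eef_rot'],s['joint_positions'])
X=np.load('topX.npy');x,y,z=np.moveaxis(X,-1,0)
c=np.array([.497,-.03])
for i in range(5):
    r=np.hypot(x-c[0],y-c[1]); m=(z>.086)&(z<.097)&(r>.08)&(r<.102); P=X[m][:,:2]
    A=np.c_[2*P,np.ones(len(P))]; w=np.linalg.lstsq(A,(P**2).sum(1),rcond=None)[0]; c=w[:2]
print(len(P),c,np.sqrt(w[2]+c@c))
X=np.load('sideX.npy');x,y,z=np.moveaxis(X,-1,0)
m=(z>.1)&(z<.206)&(x>.4)&(x<.52)&(y>-.47)&(y<-.34);P=X[m]
im,d,K,D,T=snap('wrist'); X=cloud(d,K,D,T); x,y,z=np.moveaxis(X,-1,0)
h=cv2.cvtColor(im,cv2.COLOR_RGB2HSV)
for a,b in((.215,.245),(.05,.07)):
    m=(z>a)&(z<b)&(abs(x-.545)<.07)&(abs(y+.208)<.07); P=X[m]
    if len(P)>20:
        r=cv2.minAreaRect((P[:,:2]*1000).astype(np.float32)); print(a,len(P),P.mean(0),r)
cv2.imwrite('pics/w1.png',im[...,::-1])
```

```text
1.35 [ 0.54709535 -0.20431718  0.29045453] [[-9.89139544e-01  1.46973154e-01 -1.36155665e-03]
 [ 1.46972361e-01  9.89140375e-01  6.66105678e-04]
 [ 1.44467031e-03  4.58760272e-04 -9.99998851e-01]] [-8.05428348e-02  2.83161177e-01 -5.31660858e-03 -5.78056165e-04
 -1.28372932e+00 -1.63759661e+00]
478 [ 0.49471363 -0.02812723] 0.09087168095324875
0.215 427 [ 0.54317681 -0.20831732  0.22746258] ((544.564208984375, -208.60406494140625), (21.834678649902344, 9.677454948425293), 81.1786880493164)
0.05 1341 [ 0.54079275 -0.20799072  0.06033048] ((545.1304931640625, -208.74298095703125), (77.97848510742188, 46.60216522216797), 81.43589782714844)
```

View pics/w1.png

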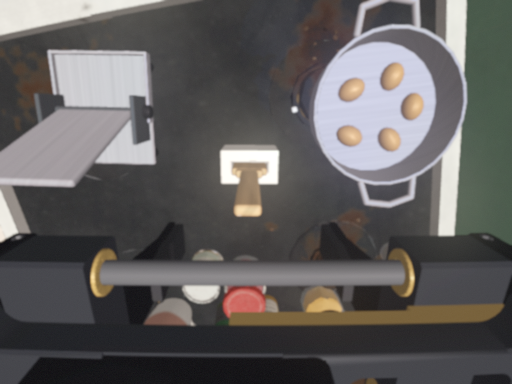

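The wrist view shows the paddle top at (248,210) between the open fingers, with the holder at (250,165). Positions agree to about 1 mm with the top camera. Next is aligning, descending and gripping.

Request:
{"method": "apply_moves", "body": {
  "series": [
    [[2, -4.5, 0], [0, 0, 0]],
    [[2, -4.5, 35], [0, 0, 0]],
    [[2, -4.5, 70], [0, 0, 0]],
    [[2, -4.5, 105], [0, 0, 0]],
    [[2, -4.5, 105], [0, 0, 0]]
  ]
}}

```text
t: 2.02
tcp_pos: [0.5402, -0.2121, 0.1841]
eef_rot: [[-0.988, 0.153, -0.007], [0.153, 0.988, 0.001], [0.007, 0.0, -1.0]]
force: [1.0, 0.6, 1.1]
width: 0.0873
```

Request:
{"method": "apply_moves", "body": {
  "series": [
    [[0, 0, 0], [0, 0, 0]],
    [[0, 0, 0], [0, 0, 0]],
    [[0, 0, 0], [0, 0, 0]],
    [[0, 0, 0], [0, 0, 0]],
    [[0, 0, 0], [0, 0, 0]]
  ],
  "jaw": 0
}}

```text
t: 2.65
tcp_pos: [0.543, -0.2111, 0.1868]
eef_rot: [[-0.989, 0.15, 0.0], [0.15, 0.989, -0.0], [-0.0, -0.0, -1.0]]
force: [0.1, -0.8, -0.2]
width: 0.0447
```

Request:
{"method": "apply_moves", "body": {
  "series": [
    [[0, 0, 0], [0, 0, 0]],
    [[0, 0, -10], [0, 0, 0]],
    [[0, 0, -30], [0, 0, 0]],
    [[0, 0, -55], [0, 0, 0]],
    [[0, 0, -80], [0, 0, 0]]
  ]
}}

```text
t: 3.28
tcp_pos: [0.5428, -0.2109, 0.2676]
eef_rot: [[-0.989, 0.15, -0.0], [0.15, 0.989, 0.0], [0.0, 0.0, -1.0]]
force: [-0.5, -0.7, -1.1]
width: 0.0215
```

Run:
```python
from h import *
im,d,K,D,T=snap('side'); X=cloud(d,K,D,T); x,y,z=np.moveaxis(X,-1,0)
h=cv2.cvtColor(im,cv2.COLOR_RGB2HSV)
m=(h[...,0]>5)&(h[...,0]<28)&(h[...,1]>80)&(z>.05)&(abs(x-.545)<.05)&(abs(y+.208)<.07); P=X[m]
print(len(P),np.percentile(P[:,2],[0,1,50,99,100]),env.read_state()['width'])
for a in np.arange(.06,.32,.02):
    q=P[abs(P[:,2]-a)<.01]
    if len(q)>3: print(a.round(2),len(q),q.mean(0).round(4),np.ptp(q[:,:2],axis=0).round(3))
cv2.imwrite('pics/s2.png',cv2.resize(im[40:310,150:420,::-1],None,fx=2.2,fy=2.2))
```

```text
1492 [0.08376074 0.09038007 0.35975897 0.50676801 0.5089471 ] 0.021808091517622166
0.08 13 [ 0.5443 -0.2025  0.0866] [0.013 0.042]
0.1 74 [ 0.5442 -0.2013  0.0997] [0.014 0.041]
0.12 81 [ 0.5448 -0.1997  0.1204] [0.016 0.047]
0.14 79 [ 0.5442 -0.2015  0.1401] [0.016 0.041]
0.16 79 [ 0.5447 -0.2013  0.1595] [0.014 0.04 ]
0.18 70 [ 0.545  -0.2038  0.179 ] [0.013 0.029]
0.2 59 [ 0.5447 -0.2047  0.2002] [0.012 0.022]
0.22 60 [ 0.5444 -0.2045  0.22  ] [0.011 0.019]
0.24 59 [ 0.5456 -0.2033  0.2393] [0.011 0.015]
0.26 7 [ 0.5439 -0.1933  0.2558] [0.01 0.01]
```

View pics/s2.png

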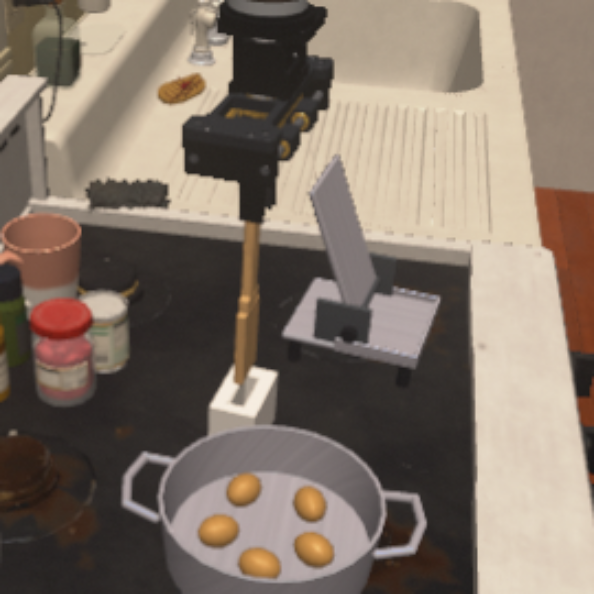

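The side view shows the paddle upright in the jaws, clear of the holder. The fingers closed late, so the grip is about 190 mm up, which puts the paddle's bottom about 185 mm below the TCP. Now I'll carry it over the pan, into the gap at about -95°, and sweep counter-clockwise.

Request:
{"method": "apply_moves", "body": {
  "series": [
    [[0, 0, -42], [0, 0, 0]],
    [[24, 43, -42], [0, 0, -0.02]],
    [[48, 85, -42], [0, 0, -0.04]],
    [[72, 128, -42], [0, 0, -0.063]],
    [[72, 128, -42], [0, 0, -0.063]]
  ]
}}

```text
t: 3.95
tcp_pos: [0.49, -0.0716, 0.309]
eef_rot: [[-0.996, 0.084, 0.001], [0.084, 0.996, 0.001], [-0.001, 0.001, -1.0]]
force: [0.4, -1.3, -0.9]
width: 0.022
```

Request:
{"method": "apply_moves", "body": {
  "series": [
    [[0, 0, 10], [0, 0, 0]],
    [[0, 0, 28], [0, 0, 0]],
    [[0, 0, 50], [0, 0, 0]],
    [[0, 0, 70], [0, 0, 0]],
    [[0, 0, 77], [0, 0, 0]]
  ]
}}

```text
t: 4.58
tcp_pos: [0.4914, -0.075, 0.2314]
eef_rot: [[-0.996, 0.089, -0.001], [0.089, 0.996, -0.001], [0.001, -0.002, -1.0]]
force: [-2.2, 2.5, 16.1]
width: 0.0219
```

Request:
{"method": "apply_moves", "body": {
  "series": [
    [[-8, 0.7, 0], [0, 0, -0.1745]],
    [[-15.7, 2.8, 0], [0, 0, -0.349]],
    [[-23, 6.2, 0], [0, 0, -0.5236]],
    [[-29.6, 10.8, 0], [0, 0, -0.698]],
    [[-35.2, 16.4, 0], [0, 0, -0.8727]]
  ]
}}

```text
t: 5.2
tcp_pos: [0.5279, -0.0617, 0.2315]
eef_rot: [[-0.705, -0.709, -0.001], [-0.709, 0.705, -0.001], [0.001, -0.0, -1.0]]
force: [-0.1, 0.4, 1.2]
width: 0.0218
```

Request:
{"method": "apply_moves", "body": {
  "series": [
    [[-8, 0.7, -2], [0, 0, -0.1745]],
    [[-15.7, 2.8, -2], [0, 0, -0.349]],
    [[-23, 6.2, -2], [0, 0, -0.5236]],
    [[-29.6, 10.8, -2], [0, 0, -0.698]],
    [[-35.2, 16.4, -2], [0, 0, -0.8727]]
  ]
}}

```text
t: 5.82
tcp_pos: [0.5402, -0.0255, 0.2329]
eef_rot: [[0.091, -0.996, -0.004], [-0.996, -0.091, -0.002], [0.002, 0.004, -1.0]]
force: [-1.9, -3.7, 0.2]
width: 0.0216
```

Run:
```python
from h import *
s=env.read_state(); print(s['tcp_pos'],s['joint_positions'])
im,d,K,D,T=snap('side'); 
cv2.imwrite('pics/s3.png',cv2.resize(im[60:350,190:420,::-1],None,fx=2,fy=2))
```

```text
[ 0.5401876  -0.02554253  0.23294268] [ 0.25349087  0.24648149 -0.2029229   0.00150484 -1.12595711 -0.16347838]
```

View pics/s3.png

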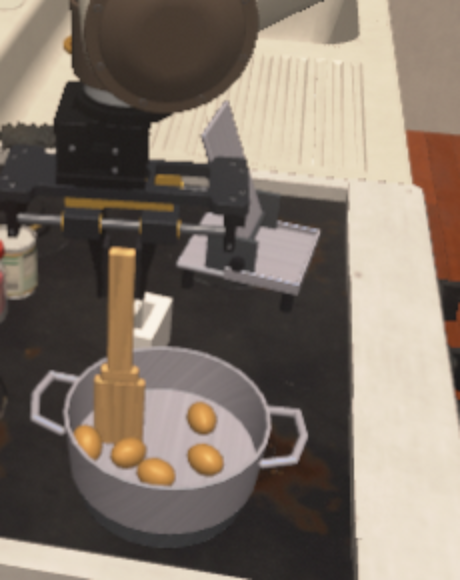

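The blade is sweeping well: two potatoes are being pushed ahead of it at about (90,440) and (128,452) in the crop, and all are in the pan. I'll continue the sweep.

Request:
{"method": "apply_moves", "body": {
  "series": [
    [[-8, 0.7, 0], [0, 0, -0.1745]],
    [[-15.7, 2.8, 0], [0, 0, -0.349]],
    [[-23, 6.2, 0], [0, 0, -0.5236]],
    [[-29.6, 10.8, 0], [0, 0, -0.698]],
    [[-35.2, 16.4, 0], [0, 0, -0.8727]]
  ]
}}

```text
t: 6.5
tcp_pos: [0.5215, 0.0088, 0.233]
eef_rot: [[0.82, -0.573, -0.001], [-0.573, -0.82, -0.0], [-0.0, 0.001, -1.0]]
force: [0.3, -0.4, -1.5]
width: 0.0221
```

Request:
{"method": "apply_moves", "body": {
  "series": [
    [[-8, 0.7, 0], [0, 0, -0.1745]],
    [[-15.7, 2.8, 0], [0, 0, -0.349]],
    [[-23, 6.2, 0], [0, 0, -0.5236]],
    [[-29.6, 10.8, 0], [0, 0, -0.698]],
    [[-35.2, 16.4, 0], [0, 0, -0.8727]]
  ]
}}

```text
t: 7.12
tcp_pos: [0.4836, 0.0155, 0.2335]
eef_rot: [[0.966, 0.26, 0.0], [0.26, -0.966, -0.001], [0.0, 0.001, -1.0]]
force: [0.7, -1.6, -1.0]
width: 0.0218
```

Request:
{"method": "apply_moves", "body": {
  "series": [
    [[-8, 0.7, 0], [0, 0, -0.1745]],
    [[-15.7, 2.8, 0], [0, 0, -0.349]],
    [[-23, 6.2, 0], [0, 0, -0.5236]],
    [[-29.6, 10.8, 0], [0, 0, -0.698]],
    [[-35.2, 16.4, 0], [0, 0, -0.8727]]
  ]
}}

```text
t: 7.75
tcp_pos: [0.4542, -0.0092, 0.2337]
eef_rot: [[0.421, 0.907, 0.002], [0.907, -0.421, 0.0], [0.001, 0.001, -1.0]]
force: [0.4, -0.8, -0.8]
width: 0.0219
```

```bash
cat > pot.py <<'E'
from h import *
s=env.read_state(); print(s['t'],s['tcp_pos'],s['joint_positions'].round(2) if hasattr(s['joint_positions'],'round') else s['joint_positions'])
old=np.array([(.536,-.013),(.523,-.066),(.497,.020),(.465,-.061),(.456,-.007)])
for n in('side','top'):
    im,d,K,D,T=snap(n); X=cloud(d,K,D,T); x,y,z=np.moveaxis(X,-1,0); h=cv2.cvtColor(im,cv2.COLOR_RGB2HSV)
    m=((h[...,0]>8)&(h[...,0]<20)&(h[...,1]>150)&(h[...,2]>70)&(z>.047)&(z<.09)&(np.hypot(x-.4945,y+.028)<.09)).astype(np.uint8)
    k,lab,st,ce=cv2.connectedComponentsWithStats(m)
    for i in range(1,k):
        if st[i,4]>15:
            p=np.median(X[lab==i],0); print(n,ce[i].round(),st[i,4],p.round(3),'nearest start',np.hypot(*(old-p[:2]).T).min().round(3))
    if n=='side': cv2.imwrite(f"pics/p{s['t']:.1f}.png",cv2.resize(im[60:350,190:420,::-1],None,fx=2,fy=2))
E
python3 pot.py
```

```text
7.75 [ 0.45416979 -0.00916067  0.23367724] [ 0.34  0.09 -0.39  0.   -1.08  2.37]
side [261. 289.] 146 [0.511 0.007 0.066] nearest start 0.019
side [296. 291.] 53 [ 0.448 -0.004  0.067] nearest start 0.009
```

Request:
{"method": "apply_moves", "body": {
  "series": [
    [[-8, 0.7, 0], [0, 0, -0.1745]],
    [[-15.7, 2.8, 0], [0, 0, -0.349]],
    [[-20, 4.6, 0], [0, 0, -0.45]],
    [[-20, 4.6, 0], [0, 0, -0.45]],
    [[-20, 4.6, 0], [0, 0, -0.45]]
  ]
}}

```text
t: 8.48
tcp_pos: [0.4496, -0.0286, 0.2336]
eef_rot: [[-0.009, 1.0, 0.0], [1.0, 0.009, -0.0], [-0.0, 0.0, -1.0]]
force: [2.1, -1.1, -1.2]
width: 0.0217
```

```bash
python3 pot.py; cp pics/p8*.png pics/q.png; ls pics
```

```text
8.475 [ 0.44956762 -0.02859322  0.23356122] [ 0.3   0.09 -0.4   0.   -1.08  2.85]
side [262. 289.] 154 [0.51  0.007 0.065] nearest start 0.018
side [279. 288.] 62 [0.478 0.001 0.066] nearest start 0.023
p7.8.png
p8.5.png
q.png
s2.png
s3.png
side0.png
top0.png
w1.png
```

View pics/q.png

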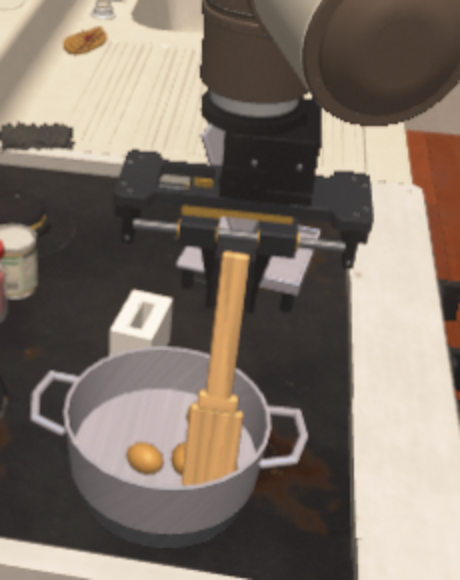

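```bash
cat > pad.py <<'E'
from h import *
s=env.read_state(); R=np.array(s['eef_rot']); t=np.array(s['tcp_pos'])
for n in('side','top'):
    im,d,K,D,T=snap(n); X=cloud(d,K,D,T); h=cv2.cvtColor(im,cv2.COLOR_RGB2HSV)
    Y=(X-t)@R  # tool coords
    m=(h[...,0]>5)&(h[...,0]<28)&(h[...,1]>80)&(abs(Y[...,1])<.03)&(Y[...,2]>.015)&(Y[...,2]<.2)&(abs(Y[...,0])<.12)&(X[...,2]>.075)
    P=Y[m]
    if len(P)<40: print(n,len(P)); continue
    for a in np.arange(.02,.2,.02):
        q=P[abs(P[:,2]-a)<.01]
        if len(q)>3: print(n,a.round(2),len(q),'x %.4f..%.4f'%tuple(np.percentile(q[:,0],[3,97])),'y %.4f..%.4f'%tuple(np.percentile(q[:,1],[3,97])))
print(s['t'],t,s['force'],s['ft_torque'])
E
python3 pad.py
```

```text
side 0.02 116 x 0.0071..0.0133 y -0.0111..0.0095
side 0.04 157 x 0.0111..0.0189 y -0.0105..0.0097
side 0.06 145 x 0.0159..0.0244 y -0.0104..0.0098
side 0.08 145 x 0.0219..0.0294 y -0.0104..0.0104
side 0.1 271 x 0.0253..0.0356 y -0.0203..0.0203
side 0.12 278 x 0.0324..0.0411 y -0.0203..0.0218
side 0.14 275 x 0.0376..0.0461 y -0.0202..0.0217
side 0.16 112 x 0.0417..0.0488 y -0.0193..0.0226
top 0
8.575 [ 0.44954089 -0.02848533  0.23361437] [ 1.00501435  0.09013122 -1.08052196] [-0.33962235 -0.25645185 -0.05920491]
```

The paddle has swivelled about 15° in the grip from the drag, which is tolerable. The reverse (clockwise) sweep will push back on it. Two potatoes are behind the blade and the others are ahead of it, hidden.

Request:
{"method": "apply_moves", "body": {
  "series": [
    [[8, 0.7, 2], [0, 0, 0.1745]],
    [[15.7, 2.8, 3], [0, 0, 0.349]],
    [[23, 6.2, 3], [0, 0, 0.5236]],
    [[29.6, 10.8, 3], [0, 0, 0.698]],
    [[35.2, 16.4, 3], [0, 0, 0.8727]]
  ]
}}

```text
t: 9.3
tcp_pos: [0.4646, 0.0071, 0.2303]
eef_rot: [[0.762, 0.648, -0.002], [0.648, -0.762, -0.0], [-0.001, -0.001, -1.0]]
force: [-0.0, -0.3, -0.5]
width: 0.0217
```

Request:
{"method": "apply_moves", "body": {
  "series": [
    [[8, 0.7, 0], [0, 0, 0.1745]],
    [[15.7, 2.8, 0], [0, 0, 0.349]],
    [[23, 6.2, 0], [0, 0, 0.5236]],
    [[29.6, 10.8, 0], [0, 0, 0.698]],
    [[35.2, 16.4, 0], [0, 0, 0.8727]]
  ]
}}

```text
t: 9.93
tcp_pos: [0.5023, 0.0176, 0.2302]
eef_rot: [[0.986, -0.167, -0.001], [-0.167, -0.986, 0.0], [-0.001, 0.0, -1.0]]
force: [0.4, -0.7, -1.8]
width: 0.0214
```

Request:
{"method": "apply_moves", "body": {
  "series": [
    [[8, 0.7, 0], [0, 0, 0.1745]],
    [[15.7, 2.8, 0], [0, 0, 0.349]],
    [[23, 6.2, 0], [0, 0, 0.5236]],
    [[29.6, 10.8, 0], [0, 0, 0.698]],
    [[35.2, 16.4, 0], [0, 0, 0.8727]]
  ]
}}

```text
t: 10.55
tcp_pos: [0.5341, -0.0044, 0.23]
eef_rot: [[0.505, -0.863, -0.002], [-0.863, -0.505, 0.0], [-0.001, 0.002, -1.0]]
force: [-0.7, -0.2, -0.9]
width: 0.022
```

```bash
python3 pot.py; python3 pad.py; cp pics/p10*.png pics/q2.png
```

```text
10.55 [ 0.53414623 -0.00438258  0.22996254] [ 0.3   0.24 -0.22 -0.   -1.11  0.23]
side [295. 281.] 397 [ 0.452 -0.023  0.068] nearest start 0.017
side [261. 288.] 152 [0.511 0.005 0.066] nearest start 0.021
side [282. 290.] 154 [0.473 0.003 0.066] nearest start 0.02
side 0.02 62 x -0.0016..0.0047 y -0.0092..0.0091
side 0.04 87 x 0.0034..0.0127 y -0.0096..0.0082
side 0.06 86 x 0.0083..0.0179 y -0.0095..0.0095
side 0.08 90 x 0.0137..0.0235 y -0.0093..0.0102
side 0.1 171 x 0.0185..0.0306 y -0.0198..0.0207
side 0.12 148 x 0.0233..0.0318 y -0.0202..0.0205
side 0.14 150 x 0.0288..0.0758 y -0.0203..0.0201
side 0.16 32 x 0.0329..0.0453 y -0.0198..0.0198
top 0.1 59 x 0.0260..0.0335 y -0.0184..0.0228
top 0.12 51 x 0.0326..0.0391 y -0.0168..0.0225
top 0.14 52 x 0.0378..0.0448 y -0.0161..0.0222
top 0.16 11 x 0.0421..0.0456 y -0.0104..0.0227
10.65 [ 0.5342046  -0.00477725  0.22996901] [-0.0776005  -0.32633363 -1.28327135] [-0.0719966   0.33715021  0.03244479]
```

View pics/q2.png

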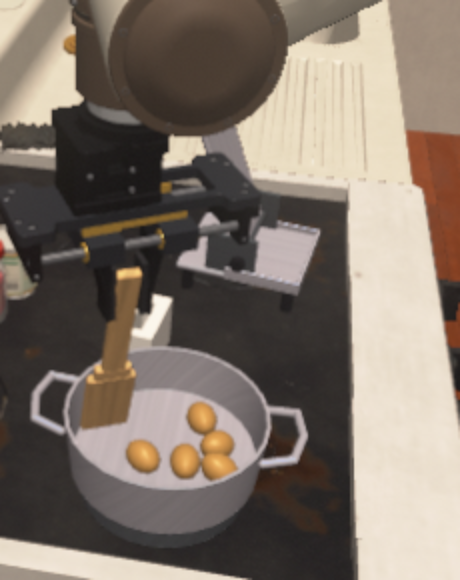

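The potatoes are now at about (143,456), (185,460), (217,443), (218,467) and (202,417), and the last one looks unmoved. The tilted blade missed on the way back. I'll use the free pan wall to push the blade upright again, then stir at a smaller radius.

Request:
{"method": "apply_moves", "body": {
  "series": [
    [[0, 23, -4], [0, 0, 0]],
    [[0, 46, -4], [0, 0, 0]],
    [[15, 46, -4], [0, 0, 0]],
    [[30, 46, -4], [0, 0, 0]],
    [[40, 46, -4], [0, 0, 0]]
  ]
}}

```text
t: 11.38
tcp_pos: [0.5158, -0.0627, 0.2341]
eef_rot: [[0.511, -0.86, -0.002], [-0.86, -0.511, 0.001], [-0.002, 0.001, -1.0]]
force: [-2.1, 2.5, -0.2]
width: 0.0218
```

Request:
{"method": "apply_moves", "body": {
  "series": [
    [[7, 0, 0], [0, 0, 0]],
    [[14, 0, 0], [0, 0, 0]],
    [[21, 0, 0], [0, 0, 0]],
    [[28, 0, 0], [0, 0, 0]],
    [[34, 0, 0], [0, 0, 0]]
  ]
}}

```text
t: 12.0
tcp_pos: [0.5331, -0.0919, 0.2346]
eef_rot: [[0.511, -0.86, -0.0], [-0.86, -0.511, 0.0], [-0.0, -0.0, -1.0]]
force: [-1.4, 1.9, 0.9]
width: 0.0214
```

```bash
python3 pot.py; python3 pad.py
```

```text
12.0 [ 0.53306206 -0.09189525  0.23456122] [ 0.13  0.24 -0.2  -0.   -1.13  0.41]
side [295. 281.] 407 [ 0.452 -0.023  0.068] nearest start 0.017
side [261. 288.] 158 [0.511 0.004 0.066] nearest start 0.021
side [282. 290.] 159 [0.473 0.004 0.066] nearest start 0.02
side 0.02 82 x -0.0093..-0.0037 y -0.0098..0.0101
side 0.04 112 x -0.0084..-0.0002 y -0.0099..0.0103
side 0.06 92 x -0.0078..-0.0021 y -0.0102..0.0096
side 0.08 97 x -0.0072..-0.0001 y -0.0098..0.0095
side 0.1 160 x -0.0064..0.0018 y -0.0188..0.0197
side 0.12 180 x -0.0059..-0.0009 y -0.0210..0.0204
side 0.14 174 x -0.0050..0.0016 y -0.0216..0.0207
side 0.16 71 x -0.0044..0.0011 y -0.0217..0.0205
top 0
12.1 [ 0.53318586 -0.09211517  0.23446134] [-2.33500043  1.79846625  0.42768791] [ 0.72354712  0.66311742 -0.06355246]
```

The blade is upright again (about 2°). Next I'll rotate to -90° and sweep clockwise at radius 38 mm through all five.

Request:
{"method": "apply_moves", "body": {
  "series": [
    [[-21, 10, 0], [0, 0, 0]],
    [[-42, 20, 0], [0, 0, -0.18]],
    [[-42, 20, 0], [0, 0, -0.36]],
    [[-42, 20, 0], [0, 0, -0.54]],
    [[-42, 20, 0], [0, 0, -0.72]]
  ]
}}

```text
t: 12.82
tcp_pos: [0.4949, -0.066, 0.2349]
eef_rot: [[0.953, -0.303, 0.002], [-0.303, -0.953, -0.001], [0.003, 0.0, -1.0]]
force: [0.2, 0.3, -0.3]
width: 0.0218
```

Request:
{"method": "apply_moves", "body": {
  "series": [
    [[0, 0, 0], [0, 0, -0.155]],
    [[0, 0, 0], [0, 0, -0.31]],
    [[0, 0, 0], [0, 0, -0.31]],
    [[0, 0, 0], [0, 0, -0.31]],
    [[0, 0, 0], [0, 0, -0.31]]
  ]
}}

```text
t: 13.45
tcp_pos: [0.4943, -0.0658, 0.2346]
eef_rot: [[1.0, -0.006, 0.0], [-0.006, -1.0, -0.0], [0.0, 0.0, -1.0]]
force: [-0.1, 1.1, -1.9]
width: 0.0218
```

Request:
{"method": "apply_moves", "body": {
  "series": [
    [[-6.6, -0.6, 0], [0, 0, 0.1745]],
    [[-13, -2.3, 0], [0, 0, 0.349]],
    [[-19, -5.1, 0], [0, 0, 0.5236]],
    [[-24.4, -8.9, 0], [0, 0, 0.698]],
    [[-29.1, -13.6, 0], [0, 0, 0.8727]]
  ]
}}

```text
t: 14.08
tcp_pos: [0.4652, -0.052, 0.2347]
eef_rot: [[0.634, -0.773, 0.001], [-0.773, -0.634, -0.0], [0.0, -0.0, -1.0]]
force: [0.3, 0.6, -0.9]
width: 0.0217
```

Request:
{"method": "apply_moves", "body": {
  "series": [
    [[-6.6, -0.6, 0], [0, 0, 0.1745]],
    [[-13, -2.3, 0], [0, 0, 0.349]],
    [[-19, -5.1, 0], [0, 0, 0.5236]],
    [[-24.4, -8.9, 0], [0, 0, 0.698]],
    [[-29.1, -13.6, 0], [0, 0, 0.8727]]
  ]
}}

```text
t: 14.7
tcp_pos: [0.4603, -0.0204, 0.2362]
eef_rot: [[-0.183, -0.983, 0.009], [-0.983, 0.183, 0.001], [-0.002, -0.009, -1.0]]
force: [4.7, 0.5, -1.2]
width: 0.0216
```

```bash
python3 pot.py; python3 pad.py
```

```text
14.7 [ 0.46030506 -0.02037312  0.23621766] [ 0.31  0.1  -0.38  0.   -1.08 -0.5 ]
side [310. 285.] 126 [ 0.426 -0.017  0.071] nearest start 0.032
side [277. 291.] 521 [0.479 0.007 0.067] nearest start 0.022
side 0.02 92 x -0.0079..-0.0040 y -0.0086..0.0113
side 0.04 123 x -0.0073..-0.0025 y -0.0094..0.0113
side 0.06 119 x -0.0065..-0.0002 y -0.0095..0.0109
side 0.08 111 x -0.0059..-0.0014 y -0.0094..0.0106
side 0.1 194 x -0.0049..0.0045 y -0.0185..0.0201
side 0.12 212 x -0.0045..-0.0004 y -0.0209..0.0217
side 0.14 195 x -0.0035..0.0003 y -0.0205..0.0211
side 0.16 107 x -0.0030..0.0009 y -0.0204..0.0214
top 1
14.8 [ 0.46015217 -0.01999217  0.23606336] [ 5.16850319  0.82682574 -0.12134553] [ 0.12282228 -2.12608453  0.05519797]
```

Request:
{"method": "apply_moves", "body": {
  "series": [
    [[-6, -4, 0], [0, 0, 0.1745]],
    [[-12, -6, 0], [0, 0, 0.349]],
    [[-17.5, -8.5, 0], [0, 0, 0.5236]],
    [[-22.5, -12, 0], [0, 0, 0.698]],
    [[-27, -16, 0], [0, 0, 0.8727]]
  ]
}}

```text
t: 15.52
tcp_pos: [0.4758, 0.0006, 0.2341]
eef_rot: [[-0.869, -0.494, -0.006], [-0.494, 0.87, -0.005], [0.008, -0.002, -1.0]]
force: [0.6, -5.5, -0.2]
width: 0.022
```

Request:
{"method": "apply_moves", "body": {
  "series": [
    [[-6, -0.5, 0], [0, 0, 0.1745]],
    [[-12, -2, 0], [0, 0, 0.349]],
    [[-17, -4.5, 0], [0, 0, 0.5236]],
    [[-22, -8, 0], [0, 0, 0.698]],
    [[-26, -12, 0], [0, 0, 0.8727]]
  ]
}}

```text
t: 16.15
tcp_pos: [0.5044, 0.0044, 0.2336]
eef_rot: [[-0.937, 0.35, -0.005], [0.35, 0.937, -0.001], [0.005, -0.003, -1.0]]
force: [-0.7, 0.6, -1.2]
width: 0.0216
```

```bash
python3 pot.py; python3 pad.py; cp pics/p16*.png pics/q3.png
```

```text
16.15 [0.50442502 0.00442704 0.23361601] [ 0.33  0.18 -0.28 -0.   -1.11 -2.26]
side [234. 279.] 97 [ 0.561 -0.003  0.07 ] nearest start 0.026
side [251. 291.] 131 [0.526 0.021 0.07 ] nearest start 0.029
side [306. 289.] 100 [ 0.432 -0.007  0.068] nearest start 0.024
side 0.02 54 x -0.0023..0.0060 y -0.0083..0.0111
side 0.04 99 x -0.0018..0.0073 y -0.0072..0.0109
side 0.06 101 x -0.0008..0.0093 y -0.0080..0.0103
side 0.08 93 x 0.0019..0.0112 y -0.0074..0.0106
side 0.1 145 x 0.0037..0.0129 y -0.0166..0.0202
side 0.12 153 x 0.0061..0.0152 y -0.0190..0.0223
side 0.14 142 x 0.0073..0.0171 y -0.0176..0.0223
side 0.16 59 x 0.0074..0.0181 y -0.0181..0.0221
top 0
16.25 [0.50486293 0.0045925  0.23357554] [-0.36094703  0.85235188 -1.62089297] [-0.087097   -0.07997074  0.02410911]
```

View pics/q3.png

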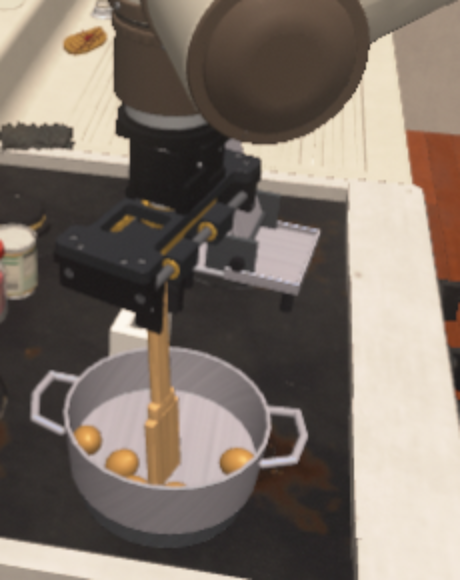

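All five are in the pan, at about (90,438), (122,462), (137,480), (175,486) and (237,460), and all have been swept. I'll do one more bit clockwise, then come back part-way counter-clockwise to mix further.

Request:
{"method": "apply_moves", "body": {
  "series": [
    [[-6, -0.5, 0], [0, 0, 0.1745]],
    [[-12, -2, 0], [0, 0, 0.349]],
    [[-17, -4.5, 0], [0, 0, 0.5236]],
    [[-21, -7.5, 0], [0, 0, 0.66]],
    [[-21, -7.5, 0], [0, 0, 0.66]]
  ]
}}

```text
t: 16.98
tcp_pos: [0.5226, -0.0093, 0.2343]
eef_rot: [[-0.532, 0.847, -0.002], [0.847, 0.532, -0.0], [0.001, -0.002, -1.0]]
force: [-0.4, 0.3, -1.1]
width: 0.0216
```

Request:
{"method": "apply_moves", "body": {
  "series": [
    [[6, -0.5, 0], [0, 0, -0.1745]],
    [[12, -2, 0], [0, 0, -0.349]],
    [[17, -4.5, 0], [0, 0, -0.5236]],
    [[22, -8, 0], [0, 0, -0.698]],
    [[26, -12, 0], [0, 0, -0.8727]]
  ]
}}

```text
t: 17.6
tcp_pos: [0.4981, 0.0058, 0.2346]
eef_rot: [[-0.992, 0.129, -0.002], [0.129, 0.992, -0.003], [0.002, -0.003, -1.0]]
force: [0.1, -2.7, 1.4]
width: 0.0218
```

Request:
{"method": "apply_moves", "body": {
  "series": [
    [[6, -0.5, 0], [0, 0, -0.1745]],
    [[12, -2, 0], [0, 0, -0.349]],
    [[17, -4.5, 0], [0, 0, -0.5236]],
    [[22, -8, 0], [0, 0, -0.698]],
    [[26, -12, 0], [0, 0, -0.8727]]
  ]
}}

```text
t: 18.23
tcp_pos: [0.4735, -0.002, 0.236]
eef_rot: [[-0.736, -0.677, 0.006], [-0.677, 0.736, -0.001], [-0.003, -0.005, -1.0]]
force: [3.0, -2.3, -0.4]
width: 0.0217
```

Request:
{"method": "apply_moves", "body": {
  "series": [
    [[6, -0.5, 0], [0, 0, -0.1745]],
    [[12, -2, 0], [0, 0, -0.349]],
    [[17, -4.5, 0], [0, 0, -0.5236]],
    [[22, -8, 0], [0, 0, -0.698]],
    [[26, -12, 0], [0, 0, -0.8727]]
  ]
}}

```text
t: 18.85
tcp_pos: [0.4603, -0.0278, 0.2349]
eef_rot: [[0.044, -0.999, 0.001], [-0.999, -0.044, 0.0], [-0.0, -0.001, -1.0]]
force: [-0.2, 1.1, -1.6]
width: 0.0218
```

```bash
python3 pot.py; python3 pad.py; cp pics/p18*.png pics/q4.png
```

```text
18.85 [ 0.46034929 -0.02780279  0.23490301] [ 0.29  0.1  -0.38 -0.   -1.09 -0.25]
side [236. 272.] 141 [ 0.562 -0.023  0.066] nearest start 0.028
side [252. 281.] 145 [ 0.529 -0.007  0.065] nearest start 0.009
side [310. 282.] 131 [ 0.424 -0.023  0.07 ] nearest start 0.035
side [294. 296.] 81 [0.452 0.013 0.068] nearest start 0.021
side [266. 299.] 34 [0.496 0.034 0.07 ] nearest start 0.014
side 0.02 88 x -0.0065..-0.0022 y -0.0093..0.0108
side 0.04 117 x -0.0053..-0.0006 y -0.0096..0.0111
side 0.06 111 x -0.0028..0.0019 y -0.0095..0.0108
side 0.08 101 x -0.0015..0.0028 y -0.0089..0.0110
side 0.1 181 x 0.0006..0.0090 y -0.0192..0.0196
side 0.12 203 x 0.0018..0.0076 y -0.0201..0.0221
side 0.14 185 x 0.0041..0.0087 y -0.0208..0.0212
side 0.16 96 x 0.0058..0.0729 y -0.0199..0.0220
top 0.12 11 x 0.0136..0.0143 y -0.0141..0.0102
top 0.14 20 x 0.0140..0.0165 y -0.0174..0.0143
top 0.16 14 x 0.0157..0.0176 y -0.0202..0.0172
18.95 [ 0.4599328  -0.02799689  0.23454805] [-0.16978567 -0.31593755 -0.45357314] [ 0.01052266  0.08520728 -0.03555483]
```

View pics/q4.png

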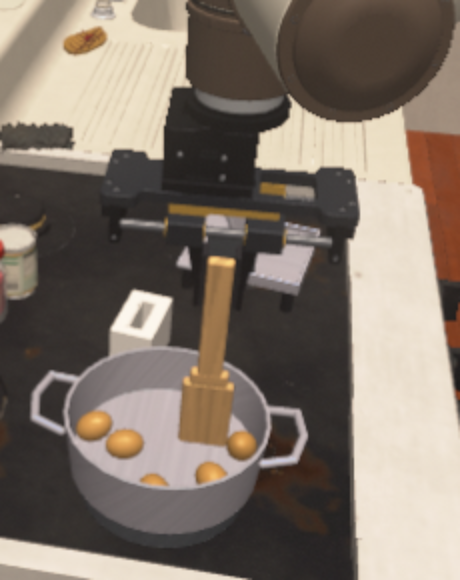

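The five potatoes are at (95,425), (124,443), (153,482), (210,474) and (241,444), all in the pan. Two of them sit near start spots and I can't tell which potatoes they are. So I'll push the two at left (angle about 0–25°) round to the empty side, then the others onward.

Request:
{"method": "apply_moves", "body": {
  "series": [
    [[0, -17, 0], [0, 0, 0]],
    [[0, -34, 0], [0, 0, 0]],
    [[0, -34, 0], [0, 0, -0.18]],
    [[0, -34, 0], [0, 0, -0.36]],
    [[0, -34, 0], [0, 0, -0.54]]
  ]
}}

```text
t: 19.68
tcp_pos: [0.4958, -0.0266, 0.2341]
eef_rot: [[0.547, -0.837, -0.001], [-0.837, -0.547, -0.0], [-0.0, 0.001, -1.0]]
force: [0.9, 0.6, -1.6]
width: 0.0215
```

Request:
{"method": "apply_moves", "body": {
  "series": [
    [[0, 0, 0], [0, 0, -0.18]],
    [[0, 0, 0], [0, 0, -0.36]],
    [[0, 0, 0], [0, 0, -0.54]],
    [[0, 0, 0], [0, 0, -0.6]],
    [[0, 0, 0], [0, 0, -0.6]]
  ]
}}

```text
t: 20.3
tcp_pos: [0.4955, -0.0265, 0.2342]
eef_rot: [[0.922, -0.388, -0.0], [-0.388, -0.922, -0.0], [-0.0, 0.0, -1.0]]
force: [-0.4, -0.3, -1.1]
width: 0.0217
```

Request:
{"method": "apply_moves", "body": {
  "series": [
    [[0, -8, 0], [0, 0, 0]],
    [[0, -16, 0], [0, 0, 0]],
    [[0, -24, 0], [0, 0, 0]],
    [[0, -30, 0], [0, 0, 0]],
    [[0, -30, 0], [0, 0, 0]]
  ]
}}

```text
t: 20.92
tcp_pos: [0.5063, 0.0015, 0.2345]
eef_rot: [[0.922, -0.386, 0.0], [-0.386, -0.922, -0.0], [0.0, 0.0, -1.0]]
force: [0.3, -1.1, -0.2]
width: 0.0215
```

Request:
{"method": "apply_moves", "body": {
  "series": [
    [[4.2, 0.3, 0], [0, 0, 0.14]],
    [[8.3, 1.2, 0], [0, 0, 0.28]],
    [[12.2, 2.6, 0], [0, 0, 0.42]],
    [[15.9, 4.6, 0], [0, 0, 0.56]],
    [[19.3, 7, 0], [0, 0, 0.7]]
  ]
}}

```text
t: 21.55
tcp_pos: [0.5211, -0.0131, 0.2345]
eef_rot: [[0.452, -0.892, -0.0], [-0.892, -0.452, 0.0], [-0.0, 0.0, -1.0]]
force: [0.7, -0.1, -1.1]
width: 0.0216
```

Request:
{"method": "apply_moves", "body": {
  "series": [
    [[4.2, 0.3, 0], [0, 0, 0.14]],
    [[8.3, 1.2, 0], [0, 0, 0.28]],
    [[12.2, 2.6, 0], [0, 0, 0.42]],
    [[15.9, 4.6, 0], [0, 0, 0.56]],
    [[19.3, 7, 0], [0, 0, 0.7]]
  ]
}}

```text
t: 22.18
tcp_pos: [0.5237, -0.0335, 0.2346]
eef_rot: [[-0.229, -0.973, -0.0], [-0.973, 0.229, 0.0], [-0.0, 0.0, -1.0]]
force: [0.2, -0.7, -2.3]
width: 0.0216
```

Request:
{"method": "apply_moves", "body": {
  "series": [
    [[4.2, 0.3, 0], [0, 0, 0.14]],
    [[8.3, 1.2, 0], [0, 0, 0.28]],
    [[12.2, 2.6, 0], [0, 0, 0.42]],
    [[15.9, 4.6, 0], [0, 0, 0.56]],
    [[19.3, 7, 0], [0, 0, 0.7]]
  ]
}}

```text
t: 22.8
tcp_pos: [0.5124, -0.0508, 0.2346]
eef_rot: [[-0.802, -0.597, 0.0], [-0.597, 0.802, 0.0], [-0.0, -0.0, -1.0]]
force: [-0.0, -0.1, -1.7]
width: 0.0217
```

```bash
python3 pot.py; python3 pad.py
```

```text
22.8 [ 0.51242091 -0.05077646  0.23461952] [ 0.22  0.2  -0.26 -0.   -1.11 -1.15]
side [260. 254.] 48 [ 0.526 -0.085  0.066] nearest start 0.019
side [247. 260.] 119 [ 0.548 -0.062  0.066] nearest start 0.026
side [302. 290.] 236 [ 0.437 -0.006  0.068] nearest start 0.019
side [266. 299.] 30 [0.496 0.035 0.071] nearest start 0.015
side 0.02 50 x -0.0052..0.0034 y -0.0078..0.0119
side 0.04 81 x -0.0040..0.0041 y -0.0075..0.0117
side 0.06 79 x -0.0018..0.0081 y -0.0077..0.0122
side 0.08 72 x 0.0001..0.0092 y -0.0059..0.0119
side 0.1 106 x 0.0020..0.0107 y -0.0135..0.0216
side 0.12 117 x 0.0036..0.0104 y -0.0175..0.0234
side 0.14 101 x 0.0052..0.0125 y -0.0189..0.0242
side 0.16 55 x 0.0072..0.0141 y -0.0205..0.0233
top 9
22.9 [ 0.51223158 -0.05082018  0.23462434] [-0.15238117  0.94928457 -0.983403  ] [-0.01756509  0.02088676 -0.0101678 ]
```

Request:
{"method": "apply_moves", "body": {
  "series": [
    [[4.6, -2.7, 0], [0, 0, 0.14]],
    [[9.9, -4.6, 0], [0, 0, 0.28]],
    [[15.5, -4.7, 0], [0, 0, 0.42]],
    [[20.2, -2.2, 0], [0, 0, 0.56]],
    [[21.5, -1.4, 0], [0, 0, 0.6]]
  ]
}}

```text
t: 23.62
tcp_pos: [0.4962, -0.0646, 0.2346]
eef_rot: [[-0.999, -0.045, 0.0], [-0.045, 0.999, 0.0], [-0.0, 0.0, -1.0]]
force: [0.8, -0.3, -1.3]
width: 0.0217
```

Request:
{"method": "apply_moves", "body": {
  "series": [
    [[0, 20, 0], [0, 0, 0]],
    [[0, 38, 0], [0, 0, 0]],
    [[0, 38, 0], [0, 0, 0.18]],
    [[0, 38, 0], [0, 0, 0.36]],
    [[0, 38, 0], [0, 0, 0.54]]
  ]
}}

```text
t: 24.25
tcp_pos: [0.4947, -0.0259, 0.2346]
eef_rot: [[-0.878, 0.479, 0.0], [0.479, 0.878, -0.0], [-0.0, 0.0, -1.0]]
force: [-0.5, -0.2, -0.7]
width: 0.0217
```

Request:
{"method": "apply_moves", "body": {
  "series": [
    [[0, 8, 0], [0, 0, 0]],
    [[0, 16, 0], [0, 0, 0]],
    [[0, 24, 0], [0, 0, 0]],
    [[0, 32, 0], [0, 0, 0]],
    [[0, 32, 0], [0, 0, 0]]
  ]
}}

```text
t: 24.88
tcp_pos: [0.5102, 0.0021, 0.2345]
eef_rot: [[-0.88, 0.475, 0.0], [0.475, 0.88, 0.0], [0.0, 0.0, -1.0]]
force: [-0.8, -0.4, -0.8]
width: 0.0215
```

Request:
{"method": "apply_moves", "body": {
  "series": [
    [[4.5, -0.3, 0], [0, 0, -0.14]],
    [[8.8, -1.2, 0], [0, 0, -0.28]],
    [[13, -2.8, 0], [0, 0, -0.42]],
    [[17, -4.9, 0], [0, 0, -0.56]],
    [[20.6, -7.5, 0], [0, 0, -0.7]]
  ]
}}

```text
t: 25.5
tcp_pos: [0.4892, 0.0035, 0.2356]
eef_rot: [[-0.978, -0.209, 0.003], [-0.209, 0.978, -0.003], [-0.003, -0.003, -1.0]]
force: [2.9, -5.1, -0.2]
width: 0.0216
```

Request:
{"method": "apply_moves", "body": {
  "series": [
    [[4.5, -0.3, 0], [0, 0, -0.14]],
    [[8.8, -1.2, 0], [0, 0, -0.28]],
    [[13, -2.8, 0], [0, 0, -0.42]],
    [[17, -4.9, 0], [0, 0, -0.56]],
    [[20.6, -7.5, 0], [0, 0, -0.7]]
  ]
}}

```text
t: 26.12
tcp_pos: [0.47, -0.0069, 0.235]
eef_rot: [[-0.614, -0.789, 0.002], [-0.789, 0.614, 0.0], [-0.002, -0.002, -1.0]]
force: [2.1, -0.5, -0.4]
width: 0.0217
```

```bash
python3 pot.py; python3 pad.py
```

```text
26.125 [ 0.47004326 -0.00686014  0.23499125] [ 0.33  0.12 -0.36  0.   -1.09 -0.99]
side [270. 254.] 108 [ 0.508 -0.087  0.066] nearest start 0.026
side [247. 260.] 109 [ 0.548 -0.063  0.066] nearest start 0.025
side [306. 287.] 204 [ 0.431 -0.013  0.069] nearest start 0.025
side [288. 299.] 32 [0.459 0.026 0.07 ] nearest start 0.033
side 0.02 81 x -0.0076..-0.0001 y -0.0092..0.0114
side 0.04 112 x -0.0066..0.0023 y -0.0079..0.0118
side 0.06 111 x -0.0058..0.0012 y -0.0095..0.0114
side 0.08 94 x -0.0046..0.0020 y -0.0079..0.0112
side 0.1 166 x -0.0038..0.0044 y -0.0167..0.0208
side 0.12 176 x -0.0032..0.0018 y -0.0207..0.0228
side 0.14 168 x -0.0023..0.0040 y -0.0203..0.0223
side 0.16 79 x -0.0017..0.0028 y -0.0190..0.0223
top 0
26.225 [ 0.46989512 -0.00698386  0.23503241] [ 0.73603724 -1.48525618 -1.22700273] [-0.40891116 -0.72229351  0.04033594]
```

All five are now at least about 25 mm from every start spot and still in the pan, and the paddle is close to vertical. I'll lift out and cross-check the board from the saved side view.

Request:
{"method": "apply_moves", "body": {
  "series": [
    [[0, 0, -15], [0, 0, 0]],
    [[0, 0, -35], [0, 0, 0]],
    [[0, 0, -60], [0, 0, 0]],
    [[0, 0, -85], [0, 0, 0]],
    [[0, 0, -100], [0, 0, 0]]
  ]
}}

```text
t: 26.95
tcp_pos: [0.4693, -0.0065, 0.3354]
eef_rot: [[-0.619, -0.785, -0.0], [-0.785, 0.619, 0.001], [-0.001, 0.001, -1.0]]
force: [0.2, -0.8, -1.3]
width: 0.0216
```

```bash
python3 pot.py
python3 - <<'E'
from h import *
n0=np.array([-.9124,.1598,.3768]);c0=np.array([.477,-.4011,.1592])
for n in('top','side'):
    X=np.load(n+'X.npy'); x,y,z=np.moveaxis(X,-1,0)
    e=(X-c0)@n0
    yax=np.cross([0,0,1],-n0);yax/=np.linalg.norm(yax);zax=np.cross(-n0,yax)
    u=(X-c0)@yax; v=(X-c0)@zax
    m=(abs(e)<.007)&(abs(u)<.06)&(v>-.09)&(v<.06); P=X[m]
    for i in range(4):
        c=P.mean(0);nn=np.linalg.svd(P-c,full_matrices=False)[2][2];nn*=np.sign(-nn[0]);q=(P-c)@nn;P=P[abs(q)<.0025]
    yb=np.cross([0,0,1],-nn);yb/=np.linalg.norm(yb);zb=np.cross(-nn,yb)
    u=(P-c)@yb;v=(P-c)@zb; uc=(np.percentile(u,1)+np.percentile(u,99))/2; vt=np.percentile(v,99.7)
    F=c+yb*uc+zb*(vt-.0775)
    print(n,len(P),nn.round(4),'tilt',np.degrees(np.arcsin(nn[2])).round(2),'yaw',np.degrees(np.arctan2(yb[1],yb[0])).round(2),'w',np.ptp(u).round(4),'h',np.ptp(v).round(4),'F',F.round(4), 'top',(c+yb*uc+zb*vt).round(4),'off at F',((F-c0)@n0).round(4))
E
```

```text
26.95 [ 0.46929421 -0.00648157  0.33537627] [ 0.33  0.05 -0.18 -0.   -1.34 -1.  ]
side [270. 254.] 107 [ 0.508 -0.088  0.067] nearest start 0.026
side [247. 260.] 114 [ 0.548 -0.062  0.066] nearest start 0.025
side [305. 287.] 223 [ 0.432 -0.015  0.069] nearest start 0.025
side [288. 299.] 31 [0.46  0.026 0.07 ] nearest start 0.033
top 1249 [-0.9134  0.1599  0.3743] tilt 21.98 yaw 80.07 w 0.1188 h 0.1467 F [ 0.4689 -0.4002  0.139 ] top [ 0.4975 -0.4052  0.2109] off at F -0.0001
side 965 [-0.9116  0.1743  0.3723] tilt 21.86 yaw 79.18 w 0.1193 h 0.1462 F [ 0.4673 -0.3998  0.1396] top [ 0.4956 -0.4052  0.2115] off at F 0.0017
```

The top and side views agree: tilt 22°, yaw about 80°, face centre about (0.468, -0.400, 0.138). Now I'll carry the paddle in front of the board and align the yaw.

Request:
{"method": "apply_moves", "body": {
  "series": [
    [[50, -24, -25], [0, 0, 0]],
    [[100, -49, -25], [0, 0, 0]],
    [[150, -73, -25], [0, 0, 0]],
    [[200, -98, -25], [0, 0, 0]],
    [[250, -122, -25], [0, 0, 0]]
  ]
}}

```text
t: 27.68
tcp_pos: [0.4098, -0.28, 0.3581]
eef_rot: [[-0.618, -0.786, -0.002], [-0.786, 0.618, 0.002], [0.0, 0.003, -1.0]]
force: [1.6, -0.7, -1.4]
width: 0.0219
```

Request:
{"method": "apply_moves", "body": {
  "series": [
    [[23, -12, 0], [0, 0, 0.18]],
    [[46, -24, 0], [0, 0, 0.36]],
    [[46, -24, 0], [0, 0, 0.54]],
    [[46, -24, 0], [0, 0, 0.72]],
    [[46, -24, 0], [0, 0, 0.9]]
  ]
}}

```text
t: 28.3
tcp_pos: [0.4008, -0.3294, 0.3577]
eef_rot: [[-1.0, 0.003, -0.003], [0.003, 1.0, 0.002], [0.003, 0.002, -1.0]]
force: [0.1, 0.2, -1.2]
width: 0.022
```

Request:
{"method": "apply_moves", "body": {
  "series": [
    [[0, 0, 0], [0, 0, 0.1]],
    [[0, 0, 0], [0, 0, 0.185]],
    [[0, 0, 0], [0, 0, 0.185]],
    [[0, 0, 0], [0, 0, 0.185]],
    [[0, 0, 0], [0, 0, 0.185]]
  ]
}}

```text
t: 28.92
tcp_pos: [0.4012, -0.3297, 0.3592]
eef_rot: [[-0.984, 0.179, -0.001], [0.179, 0.984, 0.0], [0.001, 0.0, -1.0]]
force: [-0.1, 0.1, -1.4]
width: 0.0222
```

```bash
python3 pad.py
python3 - <<'E'
from h import *
s=env.read_state(); print(s['eef_rot'],s['joint_positions'])
im,d,K,D,T=snap('side'); cv2.imwrite('pics/s5.png',cv2.resize(im[0:300,130:430,::-1],None,fx=2,fy=2))
X=cloud(d,K,D,T); h=cv2.cvtColor(im,cv2.COLOR_RGB2HSV); t=np.array(s['tcp_pos'])
m=(h[...,0]>5)&(h[...,0]<28)&(h[...,1]>80)&(np.hypot(X[...,0]-t[0],X[...,1]-t[1])<.08)&(X[...,2]>.1)&(X[...,2]<.4)
Y=(X[m]-t)@np.array(s['eef_rot']); print('tool z range',np.percentile(Y[:,2],[0,1,99,100]))
for a in np.arange(.08,.115,.005):
    q=Y[abs(Y[:,2]-a)<.0025]; print(a.round(3),len(q),np.ptp(q[:,1]).round(3))
E
```

```text
side 0.02 47 x -0.0073..0.0023 y -0.0068..0.0112
side 0.04 58 x -0.0060..0.0031 y -0.0066..0.0122
side 0.06 55 x -0.0053..0.0038 y -0.0066..0.0113
side 0.08 54 x -0.0044..0.0048 y -0.0042..0.0123
side 0.1 69 x -0.0035..0.0058 y -0.0108..0.0201
side 0.12 70 x -0.0024..0.0068 y -0.0138..0.0240
side 0.14 60 x -0.0016..0.0075 y -0.0149..0.0234
side 0.16 61 x -0.0005..0.0085 y -0.0124..0.0229
side 0.18 40 x -0.0004..0.0090 y -0.0092..0.0232
top 0
28.925 [ 0.40122568 -0.32965041  0.35923538] [-0.07667494  0.11642194 -1.42251283] [-0.08895587 -0.02288372  0.00185601]
[[-9.83809819e-01  1.79215588e-01 -1.14762775e-04]
 [ 1.79215574e-01  9.83809820e-01  1.26849223e-04]
 [ 1.35638103e-04  1.04228235e-04 -9.99999985e-01]] [-3.75031086e-01  1.38425236e-01 -2.39236443e-02 -7.70056451e-05
 -1.40860070e+00 -1.37594187e+00]
tool z range [0.01104748 0.01676685 0.18268217 0.18482893]
0.08 13 0.016
0.085 13 0.009
0.09 17 0.024
0.095 18 0.033
0.1 13 0.02
0.105 20 0.031
0.11 18 0.035
0.115 16 0.035
```

The paddle in the grip: end at tool z = 184 mm, swivel about 2.9°. I'll tilt 19.1° and go to a standoff 40 mm off the face.

Request:
{"method": "apply_moves", "body": {
  "series": [
    [[0, -29, 0], [0, 0.11, 0]],
    [[0, -57, 0], [0, 0.22, 0]],
    [[0, -57, 0], [0, 0.333, 0]],
    [[-30, -57, 20], [0, 0.333, 0]],
    [[-60, -57, 45], [0, 0.333, 0]]
  ]
}}

```text
t: 29.7
tcp_pos: [0.4513, -0.3971, 0.3142]
eef_rot: [[-0.93, 0.18, -0.32], [0.17, 0.984, 0.058], [0.325, -0.0, -0.946]]
force: [-0.0, -0.8, -1.7]
width: 0.0214
```

Request:
{"method": "apply_moves", "body": {
  "series": [
    [[-10, 0, 4], [0, 0, 0]],
    [[-20, 0, 9], [0, 0, 0]],
    [[-33, 0, 14], [0, 0, 0]],
    [[-33, 0, 14], [0, 0, 0]],
    [[-33, 0, 14], [0, 0, 0]]
  ]
}}

```text
t: 30.32
tcp_pos: [0.476, -0.4014, 0.2913]
eef_rot: [[-0.93, 0.18, -0.321], [0.17, 0.984, 0.058], [0.326, -0.0, -0.945]]
force: [-0.3, -0.2, -0.9]
width: 0.0217
```

```bash
cat > fit.py <<'E'
from h import *
s=env.read_state(); t=np.array(s['tcp_pos']);R=np.array(s['eef_rot']); print(s['t'],t,R[:,2],np.round(s['force'],1))
n=np.array([-.9125,.167,.3733]);n/=np.linalg.norm(n);F=np.array([.468,-.400,.138])
yb=np.cross([0,0,1],-n);yb/=np.linalg.norm(yb);zb=np.cross(-n,yb);B=np.stack([-n,yb,zb],1)
im,d,K,D,T=snap('side'); X=cloud(d,K,D,T); Q=(X-F)@B; h=cv2.cvtColor(im,cv2.COLOR_RGB2HSV)
w=(h[...,0]>5)&(h[...,0]<28)&(h[...,1]>80)&(Q[...,0]>-.1)&(Q[...,0]<.03)&(abs(Q[...,1])<.05)&(Q[...,2]>-.08)&(Q[...,2]<.13)
P=Q[w]; print('paddle',len(P),'z',np.percentile(P[:,2],[1,99]).round(4))
for a in np.arange(-.05,.13,.02):
    q=P[abs(P[:,2]-a)<.01]
    if len(q)>4: print(a.round(3),len(q),'x',np.percentile(q[:,0],[2,50,98]).round(4),'y',np.percentile(q[:,1],[2,98]).round(4))
b=(~w)&(h[...,1]<60)&(abs(Q[...,0])<.012)&(abs(Q[...,1])<.055)&(Q[...,2]>-.03)&(Q[...,2]<.085)
P=Q[b]; A=np.c_[P[:,1:],np.ones(len(P))]; c=np.linalg.lstsq(A,P[:,0],rcond=None)[0]; print('board',len(P),'slope y,z',c[:2].round(4),'off',c[2].round(4),'top',np.percentile(P[:,2],99.5).round(4))
cv2.imwrite(f"pics/f{s['t']:.1f}.png",cv2.resize(im[40:250,230:400,::-1],None,fx=2.8,fy=2.8))
E
python3 fit.py
```

```text
30.325 [ 0.47604781 -0.40143839  0.29125949] [-0.32092525  0.05816501 -0.94531678] [-0.3 -0.2 -0.9]
paddle 561 z [-0.0375  0.1269]
-0.03 69 x [-0.0519 -0.05   -0.0421] y [-0.0187  0.023 ]
-0.01 75 x [-0.0521 -0.0504 -0.0423] y [-0.0197  0.0236]
0.01 79 x [-0.0521 -0.0505 -0.0426] y [-0.0187  0.0228]
0.03 81 x [-0.0522 -0.0505 -0.0426] y [-0.0187  0.0232]
0.05 65 x [-0.0522 -0.05   -0.0424] y [-0.0104  0.0191]
0.07 55 x [-0.0525 -0.0497 -0.043 ] y [-0.0065  0.0124]
0.09 54 x [-0.0522 -0.05   -0.0426] y [-0.007   0.0112]
0.11 56 x [-0.0524 -0.0505 -0.0426] y [-0.008   0.0111]
board 835 slope y,z [0.0199 0.0065] off -0.0011 top 0.0789
```

The paddle is parallel to the board (constant offset along its length), centred within 2 mm, with a gap of about 41 mm. Now I'll approach along the normal.

Request:
{"method": "apply_moves", "body": {
  "series": [
    [[-10, 0, 0.5], [0, 0, 0]],
    [[-20, 0, 1], [0, 0, 0]],
    [[-28, 0, 1.4], [0, 0, 0]],
    [[-34, 0, 1.7], [0, 0, 0]],
    [[-37, 0, 1.8], [0, 0, 0]]
  ]
}}

```text
t: 31.0
tcp_pos: [0.5105, -0.4075, 0.2762]
eef_rot: [[-0.93, 0.179, -0.322], [0.169, 0.984, 0.059], [0.328, 0.0, -0.945]]
force: [-0.2, -0.1, -1.1]
width: 0.0221
```

Request:
{"method": "apply_moves", "body": {
  "series": [
    [[-0.5, 0, 0], [0, 0, 0]],
    [[-1, 0, 0], [0, 0, 0]],
    [[-1, 0, 0], [0, 0, 0]],
    [[-1, 0, 0], [0, 0, 0]],
    [[-1, 0, 0], [0, 0, 0]]
  ]
}}

```text
t: 31.62
tcp_pos: [0.5109, -0.4077, 0.2765]
eef_rot: [[-0.93, 0.18, -0.321], [0.17, 0.984, 0.059], [0.327, -0.0, -0.945]]
force: [-0.7, 1.2, -1.5]
width: 0.0216
```

```bash
python3 fit.py
```

```text
31.625 [ 0.51094494 -0.40768693  0.2765381 ] [-0.32142195  0.05862333 -0.94511969] [-0.7  1.2 -1.5]
paddle 574 z [-0.0382  0.1259]
-0.03 72 x [-0.0138 -0.0118 -0.0045] y [-0.0192  0.0242]
-0.01 82 x [-0.0142 -0.0121 -0.0039] y [-0.0163  0.0242]
0.01 80 x [-0.0142 -0.0124 -0.0036] y [-0.0169  0.0231]
0.03 88 x [-0.0147 -0.0121 -0.0012] y [-0.0188  0.0238]
0.05 62 x [-0.0142 -0.0121 -0.0037] y [-0.0123  0.0159]
0.07 52 x [-0.0142 -0.0114 -0.0008] y [-0.0094  0.0125]
0.09 56 x [-0.0152 -0.0116 -0.0048] y [-0.0069  0.0121]
0.11 56 x [-0.0146 -0.012  -0.0048] y [-0.0072  0.011 ]
board 424 slope y,z [0.0336 0.0058] off -0.0015 top 0.0792
```

Request:
{"method": "apply_moves", "body": {
  "series": [
    [[-0.5, 0, 0], [0, 0, 0]],
    [[-1, 0, 0], [0, 0, 0]],
    [[-1.5, 0, 0], [0, 0, 0]],
    [[-1.5, 0, 0], [0, 0, 0]],
    [[-1.5, 0, 0], [0, 0, 0]]
  ]
}}

```text
t: 32.3
tcp_pos: [0.5122, -0.4079, 0.276]
eef_rot: [[-0.93, 0.18, -0.322], [0.17, 0.984, 0.059], [0.327, 0.0, -0.945]]
force: [-0.9, 1.0, -1.3]
width: 0.0214
```

Request:
{"method": "apply_moves", "body": {
  "series": [
    [[-0.5, 0, 0], [0, 0, 0]],
    [[-1, 0, 0], [0, 0, 0]],
    [[-1, 0, 0], [0, 0, 0]],
    [[-1, 0, 0], [0, 0, 0]],
    [[-1, 0, 0], [0, 0, 0]]
  ]
}}

```text
t: 32.92
tcp_pos: [0.513, -0.4081, 0.2757]
eef_rot: [[-0.929, 0.18, -0.323], [0.17, 0.984, 0.059], [0.328, 0.0, -0.945]]
force: [-1.9, 1.0, 0.3]
width: 0.0217
```

```bash
python3 fit.py; python3 -c "
from h import *
s=env.read_state();print(s['ft_torque'])"
```

```text
32.925 [ 0.51296579 -0.40807581  0.27565189] [-0.32255822  0.05892681 -0.94471362] [-1.9  1.   0.3]
paddle 580 z [-0.0378  0.1277]
-0.03 77 x [-0.013  -0.0109 -0.0027] y [-0.0198  0.0239]
-0.01 78 x [-0.0128 -0.0109 -0.0025] y [-0.0182  0.0242]
0.01 85 x [-0.0129 -0.0111 -0.0027] y [-0.017  0.024]
0.03 82 x [-0.0131 -0.0111 -0.002 ] y [-0.0179  0.0219]
0.05 66 x [-0.0126 -0.0102 -0.0027] y [-0.0138  0.0173]
0.07 56 x [-0.0127 -0.0097 -0.0011] y [-0.0058  0.0119]
0.09 51 x [-0.0128 -0.0104 -0.0026] y [-0.0077  0.0139]
0.11 56 x [-0.0133 -0.0103 -0.0029] y [-0.0073  0.0114]
board 416 slope y,z [0.0315 0.0048] off -0.0014 top 0.0794
[0.108796   0.4699723  0.05105972]
```

Request:
{"method": "apply_moves", "body": {
  "series": [
    [[-0.5, 0, 0], [0, 0, 0]],
    [[-1, 0, 0], [0, 0, 0]],
    [[-1, 0, 0], [0, 0, 0]],
    [[-1, 0, 0], [0, 0, 0]],
    [[-1, 0, 0], [0, 0, 0]]
  ]
}}

```text
t: 33.6
tcp_pos: [0.5133, -0.4081, 0.2756]
eef_rot: [[-0.929, 0.18, -0.324], [0.17, 0.984, 0.059], [0.329, 0.0, -0.944]]
force: [-5.3, 1.1, 1.0]
width: 0.0217
```

```bash
python3 -c "
from h import *
s=env.read_state();print(s['t'],s['force'],s['ft_torque'])"; python3 fit.py; cp pics/f33*.png pics/f.png
```

```text
33.6 [-5.29737945  1.12352832  1.01235854] [0.33913045 1.37877933 0.06715497]
33.6 [ 0.51331148 -0.40813237  0.27557959] [-0.32386263  0.05945037 -0.94423443] [-5.3  1.1  1. ]
paddle 580 z [-0.038   0.1266]
-0.03 77 x [-0.0133 -0.0109 -0.0037] y [-0.0187  0.0241]
-0.01 79 x [-0.0127 -0.011  -0.0029] y [-0.0187  0.0241]
0.01 78 x [-0.0126 -0.011  -0.0029] y [-0.0166  0.024 ]
0.03 84 x [-0.0127 -0.011  -0.0017] y [-0.0165  0.0235]
0.05 69 x [-0.0125 -0.0107 -0.0022] y [-0.0142  0.0169]
0.07 57 x [-0.0128 -0.0103 -0.0021] y [-0.0071  0.0126]
0.09 52 x [-0.0128 -0.0101 -0.0031] y [-0.0047  0.0113]
0.11 56 x [-0.0122 -0.0103 -0.0022] y [-0.0068  0.0124]
board 416 slope y,z [0.0299 0.004 ] off -0.0013 top 0.0794
```

View pics/f.png

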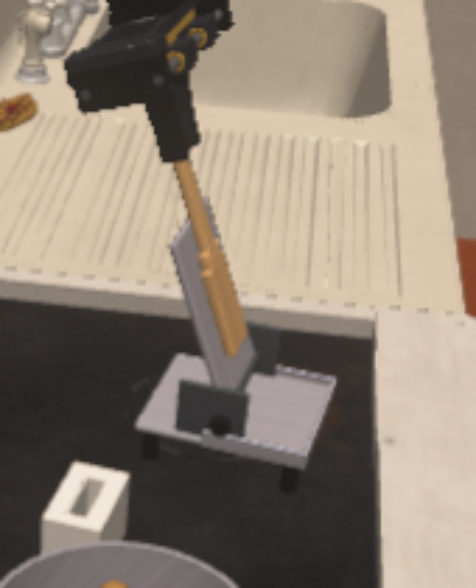

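The picture shows the blade's flat lying on the board at (225,300), with the handle up the slope at (190,180) and no visible gap. The press is about 5 N, so I'll ease slightly, hold and recheck.

Request:
{"method": "apply_moves", "body": {
  "series": [
    [[0.4, 0, 0], [0, 0, 0]],
    [[0.4, 0, 0], [0, 0, 0]],
    [[0.4, 0, 0], [0, 0, 0]],
    [[0.4, 0, 0], [0, 0, 0]],
    [[0.4, 0, 0], [0, 0, 0]]
  ]
}}

```text
t: 34.28
tcp_pos: [0.5133, -0.4081, 0.2755]
eef_rot: [[-0.929, 0.18, -0.323], [0.17, 0.984, 0.059], [0.328, 0.0, -0.945]]
force: [-5.4, -0.1, 1.9]
width: 0.0216
```

Request:
{"method": "apply_moves", "body": {
  "series": [
    [[0, 0, 0], [0, 0, 0]],
    [[0, 0, 0], [0, 0, 0]],
    [[0, 0, 0], [0, 0, 0]],
    [[0, 0, 0], [0, 0, 0]],
    [[0, 0, 0], [0, 0, 0]]
  ]
}}

```text
t: 34.9
tcp_pos: [0.5133, -0.4081, 0.2756]
eef_rot: [[-0.929, 0.18, -0.323], [0.17, 0.984, 0.059], [0.328, 0.0, -0.945]]
force: [-4.0, 1.5, 1.7]
width: 0.0218
```

```bash
python3 fit.py; python3 pot.py
```

```text
34.9 [ 0.51330079 -0.40813391  0.27555125] [-0.32301653  0.05913816 -0.9445438 ] [-4.   1.5  1.7]
paddle 580 z [-0.0385  0.1274]
-0.03 74 x [-0.0131 -0.0111 -0.0039] y [-0.0191  0.0247]
-0.01 78 x [-0.0129 -0.0111 -0.0026] y [-0.0175  0.0236]
0.01 82 x [-0.0129 -0.0111 -0.0035] y [-0.0182  0.0224]
0.03 83 x [-0.0129 -0.0107 -0.0016] y [-0.019   0.0227]
0.05 68 x [-0.0124 -0.0103 -0.0017] y [-0.0135  0.0167]
0.07 55 x [-0.0135 -0.0099 -0.0018] y [-0.0071  0.0122]
0.09 54 x [-0.012  -0.0098 -0.0026] y [-0.008   0.0112]
0.11 54 x [-0.0126 -0.0104 -0.0026] y [-0.0073  0.0115]
board 420 slope y,z [0.0331 0.0071] off -0.0015 top 0.0789
34.95 [ 0.51330563 -0.40813944  0.27557343] [-0.39  0.58  0.36  0.07 -1.68 -1.36]
side [270. 254.] 115 [ 0.508 -0.088  0.067] nearest start 0.026
side [247. 260.] 125 [ 0.548 -0.062  0.066] nearest start 0.026
side [305. 287.] 238 [ 0.432 -0.015  0.069] nearest start 0.025
side [288. 299.] 33 [0.46  0.027 0.071] nearest start 0.034
```

```bash
python3 -c "
from h import *
print(env.job_done()); s=env.read_state(); print(s['t'],s['force'],s['width'])"
```

```text
the job is handed in; nothing more can be done
None
the job is handed in; nothing more can be done
```

I took the paddle from its holder, stirred the potatoes and laid the blade flat on the front of the drip board, handle up the slope. The job was handed in at about 35 s with the paddle still held there.

**Last checks before handing in:**
- **Blade on board:** it lies parallel to the face along its length, about 2 mm off centre, with a press of about 4–5 N. The board's tilt showed no change beyond measurement noise.
- **Potatoes:** all five are in the pan, measured about 25 mm or more from every starting spot. Two touching ones showed up as a single blob, so their separate positions are less certain. I could not track which potato is which.
- **Shaker, jar and tin:** the arm worked well away from them, but I took no separate final measurement of them.

**What went differently from plan:**
- **Grip height:** the fingers closed late, so the grip is about 10 mm higher on the handle than intended.
- **Swivel:** the paddle swivelled about 15° during the first sweep. I pushed it upright against the pan wall, and allowed for the remaining 3° when laying it on the board.
- **Yaw:** readings of the board's yaw differed by about 1° between the two cameras, and I used a value between them. With the blade in the way, the last side-camera fits read up to about 2° off.

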